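Unlock a bench drawer and pin it open

TASK

The green drawer case is locked by the red hinged stay on its top. Lift the stay and swing it right over backwards until it lies on its rest, then pull the drawer out fully to its stop. Finally take the orange-handled pin from the wooden stand and push it down through the brass-ringed hole in the case top until its collar sits on the case, so that the drawer is held open; leave the pin upright there and the tin, the pipe piece and the tape measure where they are.

Things in the scene. Friction and masses are not known exactly. Their poses are not given: they have to be found in the camera images.
- case: Green steel drawer case, fixed, 146 x 220 x 80 mm high, flat top. Origin on the table under its middle; +x to its back, -x to its drawer front (towards the robot), +y to its left as the robot sees it, z up ('case frame' below). Grey drawer front with outer face at x=-80 mm; a dark lug 24 mm wide stands up from it at y=+40, to z=113 mm.
- stay (a joint): Hinge of the red locking stay, rad: 0 = lowered, its turned-down end 5 mm in front of the drawer's lug, barring the drawer; grows as it is lifted and swung over backwards to its stop at 2.6, lying on its rest, bar 26 mm above the case top. Light (140 g), damped, little friction: below 1.1 it falls back down, beyond 1.3 it falls slowly (about 1 s) on to its rest and stays.
- stay_bar (a point): Middle of the free part of the stay's steel cross bar: round, 10 mm thick, along the case's y. It sticks out to +y from the 14 mm wide red arm (centred at y=40 mm in the case frame): free from y=47 to 91, this point at y=74. Lowered it is at x=-91, z=122 mm in the case frame, 42 mm above the case top's level. The bar can turn between gripper pads.
- stay_hinge (a point): Point on the stay's hinge axis, which runs along the case's y: x=-25, y=40, z=95 mm in the case frame. In the case's x-z plane the bar lies from it at (-66, +27) mm when lowered; at joint value q at (-66 cos q + 27 sin q, 27 cos q + 66 sin q) mm, an arc of 71 mm radius.
- drawer (a joint): Slide of the drawer, m: 0 = shut, 0.07 = fully out at its stop. It slides towards the case's -x against about 3 N of friction and stays where it is left.
- drawer_handle (a point): Middle of the drawer's steel bar handle: round bar 10 mm thick, 90 mm long, along the case's y, at x=-122 (42 mm in front of the drawer face), y=-35, z=58 mm in the case frame when shut. It moves with the drawer. Free space behind the bar (37 mm) and below it.
- pin_hole (a point): Centre of the brass-ringed hole in the case top, at the level of the top (x=-45, y=-35, z=80 mm in the case frame). Hole 17 mm across, vertical, plate 6 mm thick. 8 mm below the plate is the drawer's locking eye, 23 mm across, 16 mm deep, open below; it comes under this hole when the drawer is fully out.
- pin_grip (a point): Middle of the pin's orange round handle (22 mm across, 46 mm tall). Pin upright, 96 mm overall, 90 g: below the handle a collar 28 mm across, its underside 28 mm below this point, then a shaft 12 mm across, 45 mm long, tapered end. At first it hangs by its collar, shaft down, in a loose hole in a wooden stand 75 x 75 x 60 mm high, fixed.
- pin_tip (a point): Lower end of the pin's shaft, on its axis, 73 mm below pin_grip.
- grease_tin: Orange tin with a grey lid, 67 mm across, 60 mm high; bystander, to be left alone. Origin at its underside.
- pipe_stub: Rusty piece of pipe standing on end, 43 mm across, 54 mm high; bystander. Origin at its underside.
- tape_measure: Yellow tape measure, 34 x 92 x 65 mm; bystander. Origin at its underside.
- pin: The pin itself; origin at the lower end of its shaft (as pin_tip), z up along the shaft towards the handle.

How it is judged:
On the way, in this order (a step that is already met when the one before it is completed fails the run):
1. the stay has been swung over on to its rest while the drawer is still shut (value of joint stay above 2.4 rad and value of joint drawer below 0.012 m), for 0.2 s.
2. the drawer is pulled out to its stop, the pin not yet in the hole (value of joint drawer above 0.064 m and value of joint stay above 2.4 rad and horizontal distance between pin_tip and pin_hole above 0.03 m), for 0.2 s.
At the end, for the whole second after the job is handed in: Stay on its rest (joint above 2.4 rad); drawer out at least 60 of 70 mm; pin at rest and upright (within 0.12 rad) in the brass-ringed hole, within 8 mm of its centre, collar within 5 mm of the case top (value of joint stay above 2.4 rad and value of joint drawer above 0.06 m and horizontal distance between pin_tip and pin_hole below 0.008 m and z of pin_tip in the frame of case below 0.04 m and angle between pin_tip's own z axis and vertical below 0.12 rad and linear speed of pin below 0.02 m/s and velocity of joint drawer below 0.01 m/s); the robot touches nothing.
It fails at once if a bystander (tin, pipe piece, tape measure) is pushed more than 30 mm (distance of any of grease_tin, pipe_stub, tape_measure from where it was at the start of the episode above 0.03 m).
It also fails if it takes over 72 s, if anything falls off the work surface, if the arm or the gripper's body presses on something with over 40 N, if the wrist force passes 120 N, or if a joint passes its speed limit or range.

ROBOT

A 6-joint arm with a two-finger parallel gripper is mounted at the origin on the work surface; the furniture and walls round the work are solid. World frame = base frame: x ahead of the robot, y to its left, z up, the work surface at z = 0. Lengths are in m, angles in rad, forces in N, time in s.
With the tool pointing down it reaches from about 0.35 to 0.775 m from the base axis. Payload 7.3 kg.
Tool frame: the origin (TCP) lies midway between the tips of the shut fingers; the grasp point (between the pads) lies 19 mm behind it; y points along the fingers, z is the direction in which the jaws open and shut, and the axes are right-handed (so a half turn about y gives the same grasp; the last joint's range is limited). The gripper opens to 92 mm and grips with 3 to 60 N. Pads are 19 mm wide; open, the fingers measure 130 mm over their backs; the gripper's body (75 mm by 190 mm) begins 47 mm behind the grasp point.
Start: joints at [0.971, 0.342, 1.524, -0, 1.275, -0.146], TCP at [0.23, 0.472, 0.227] pointing down, gripper open.
Joint ranges: [-2.53, 2.53], [-0.77, 2.02], [0.04, 2.7], [-1, 4.14], [0.28, 2.66], [-3.11, 3.11]. Speed limits (rad/s): [2.57, 2.57, 3.14, 3.14, 3.14, 3.14].

INTERFACE

Orientations are given as [roll, pitch, yaw] about the fixed x, y, z axes, in that order (R = Rz(yaw) Ry(pitch) Rx(roll)).
In Python, from cell import ctrl gives the robot as it stands. The module is installed in compiled form; this text tells all that it offers. Calls block until the motion is done:
- ctrl.goto(position, orientation): joint-space move of the TCP to a pose.
- ctrl.move_straight(position, v=0.15, rotation=None): straight line of the TCP; rotation=None keeps the orientation; v is the mean speed in m/s.
- ctrl.goto_joints(angles): joint-space move.
- ctrl.set_gripper(opening): opening from 0.0 (shut) to 1.0 (fully open); the grip force is fixed at half the most; returns when the fingers have stopped.
- ctrl.wait(seconds).
- ctrl.ik(position, orientation): joint angles nearest the present ones, or None.
- ctrl.sense(): the state.
- ctrl.snapshot(name): name is "side" or "top" or "wrist"; returns a dict with "color" (480x640x3 uint8, blue, green, red), "K" (3x3 intrinsics, pixels), "R" (3x3) and "t" (3): a world point X has camera coordinates R X + t. Camera axes: x right, y down, z forward; pixel columns grow to the right and rows downward; lengths in m; the calibration is good to about 2 mm. A picture is of the moment at which its call begins. There is no depth.
A pose or a line that the arm cannot do raises ctrl.IKError and nothing moves.
- ctrl.sign_off(): hands the job in, once; it reports no verdict.
The state is a dict: "time": time; "joint_pos": joint angles; "qvel": joint speeds; "joint_efforts": joint torques, N m; "tool_pos": TCP position; "tcp_rot": TCP orientation; "ft_force": force on the tool from outside, world axes, zero at the start; "ft_torque": the same for the moment, N m; "opening": opening from 0.0 (shut) to 1.0 (fully open).
Only numpy, scipy, OpenCV 4.12 (cv2) and the standard library are available. Lean on these libraries where they do the work, as an engineer would, in place of code of your own. Each camera call takes 0.05 s, during which the arm holds its last target. There are 200 camera calls.

## Working session

There is one attempt and no reset: what is moved stays moved. The work goes in short steps, each a Python script; the robot and the scene stay as the last script left them, time stands still between calls to the robot, and variables do not carry over. Pictures are saved under pics/ and viewed, about 8 in all and at most 12, crops included, and the job is handed in when it is done.

```bash
mkdir -p pics; python3 - <<'E'
from cell import ctrl
import cv2,numpy as np
for n in("side","top"):
    s=ctrl.snapshot(n);cv2.imwrite(f"pics/{n}0.png",s["color"])
    print(n,s["K"].tolist(),s["R"].round(4).tolist(),s["t"].round(4).tolist())
    np.savez(f"{n}.npz",**{k:s[k] for k in"KRt"})
print(ctrl.sense())
E
```

```text
side [[441.6494634273421, 0.0, 324.98961978148054], [0.0, 441.6494634273421, 242.1180827177024], [0.0, 0.0, 1.0]] [[0.9933, -0.1157, -0.0017], [-0.0444, -0.3675, -0.929], [0.1068, 0.9228, -0.3702]] [-0.5455, 0.1251, 1.0609]
top [[564.3776528910745, 0.0, 312.67757650768584], [0.0, 564.3776528910745, 237.95309176199476], [0.0, 0.0, 1.0]] [[0.0063, -0.9999, 0.0147], [-0.9986, -0.0071, -0.052], [0.0521, -0.0144, -0.9985]] [-0.0098, 0.5518, 1.5923]
{'time': 0.1, 'joint_pos': array([ 9.71032262e-01,  3.42686374e-01,  1.52494439e+00, -9.62757323e-07,
        1.27543956e+00, -1.45969776e-01]), 'qvel': array([ 0.00163691,  0.00132556, -0.0016172 ,  0.00090564,  0.001753  ,
        0.00078886]), 'joint_efforts': array([ 2.28141827e-03, -4.32003379e+01, -2.44696176e+01,  7.20661087e-02,
        5.24812506e-02, -4.73355090e-05]), 'tool_pos': array([0.2298944 , 0.47155893, 0.22608919]), 'tcp_rot': array([-1.57225842e+00,  2.14019672e-04, -4.53794164e-01]), 'ft_force': array([ 0.55081868, -0.76463975, -0.00735472]), 'ft_torque': array([-0.02462172,  0.00504562,  0.03397321]), 'opening': 0.9973111707491726}
```

View pics/top0.png

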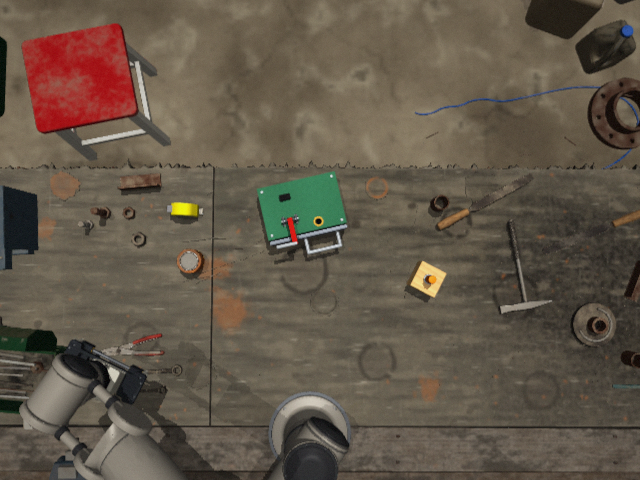

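View pics/side0.png

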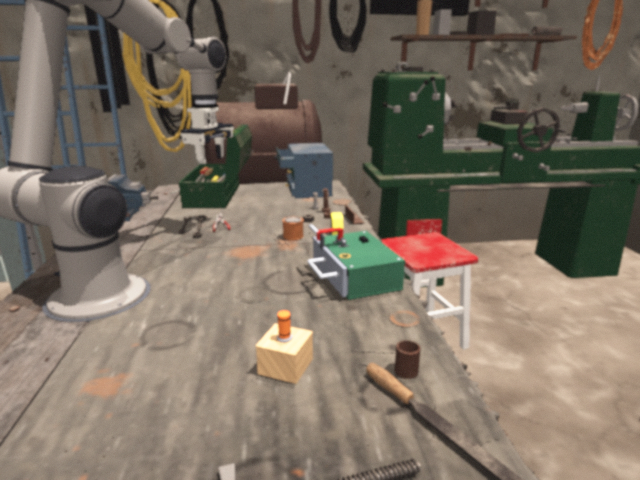

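```bash
cat > h.py <<'E'
import cv2,numpy as np
def ray(s,uv,z):
    "world point on pixel ray at height z"
    d=s["R"].T@np.linalg.solve(s["K"],[uv[0],uv[1],1.]); c=-s["R"].T@s["t"]
    return c+d*(z-c[2])/d[2]
def proj(s,X):
    p=s["K"]@(s["R"]@np.asarray(X)+s["t"]); return p[:2]/p[2]
def C(o,yaw,p):
    "case frame (mm) -> world"
    c,s_=np.cos(yaw),np.sin(yaw); p=np.asarray(p)/1000
    return np.array([o[0]+c*p[0]-s_*p[1],o[1]+s_*p[0]+c*p[1],p[2]])
def blob(m):
    n,l,st,c=cv2.connectedComponentsWithStats(m.astype(np.uint8)); 
    return [(int(st[i,4]),c[i].round(2).tolist()) for i in np.argsort(-st[1:,4])[:3]+1], l==1+np.argmax(st[1:,4])
E
python3 - <<'E'
from h import *
s=np.load("top.npz");im=cv2.imread("pics/top0.png")
hsv=cv2.cvtColor(im,cv2.COLOR_BGR2HSV);H,S,V=hsv.transpose(2,0,1).astype(int)
roi=np.zeros(H.shape,bool);roi[160:320,245:460]=1
g=roi&(H>60)&(H<90)&(S>100)&(V>50)
b,m=blob(g);print("green",b)
m=cv2.morphologyEx(m.astype(np.uint8),cv2.MORPH_CLOSE,np.ones((9,9)))
cn=max(cv2.findContours(m,0,2)[0],key=cv2.contourArea)
box=cv2.boxPoints(cv2.minAreaRect(cn));W=np.array([ray(s,p,.08) for p in box]);print(box,W.round(4),np.linalg.norm(np.diff(W,axis=0),axis=1))
print("brass",blob(roi&(H>18)&(H<32)&(S>150)&(V>120)&(np.arange(640)[None]<350))[0])
print("red",blob(roi&((H<6)|(H>174))&(S>150)&(V>100)&(np.arange(640)[None]<350))[0])
print("orange",blob(roi&(H>4)&(H<16)&(S>190)&(V>150)&(np.arange(640)[None]>400))[0])
a=cv2.resize(im[165:260,250:355],None,fx=5,fy=5,interpolation=cv2.INTER_CUBIC)
b=cv2.resize(im[255:305,400:455],None,fx=5,fy=5,interpolation=cv2.INTER_CUBIC)
o=np.zeros((475,800,3),np.uint8);o[:,:525]=a;o[:250,525:]=b;cv2.imwrite("pics/crop.png",o)
E
```

```text
green [(3807, [301.63, 204.55])]
[[256.20972 188.82632]
 [334.1861  170.72464]
 [346.21454 222.53946]
 [268.23816 240.64114]] [[ 0.6821  0.1504  0.08  ]
 [ 0.734  -0.0631  0.08  ]
 [ 0.5914 -0.0967  0.08  ]
 [ 0.5403  0.116   0.08  ]] [0.21969464 0.14648994 0.21871184]
brass [(45, [317.82, 220.96])]
red [(129, [291.8, 229.5])]
orange [(1, [428.0, 279.0]), (1, [430.0, 282.0]), (1, [432.0, 283.0])]
```

View pics/crop.png

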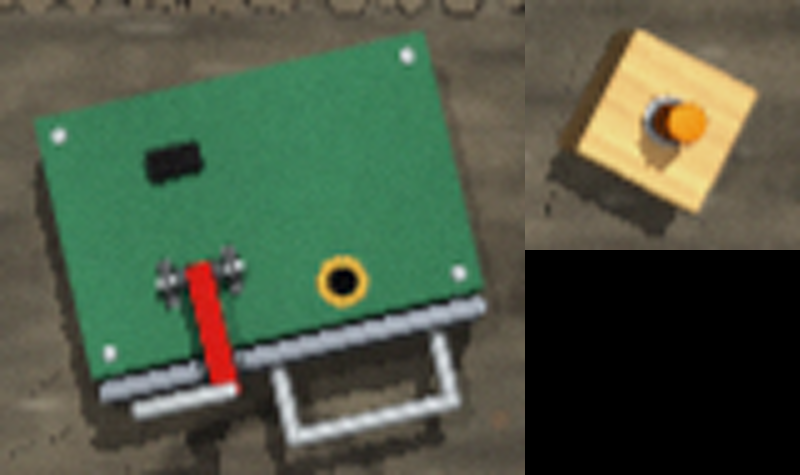

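```bash
python3 - <<'E'
from h import *
from cell import ctrl
s=np.load("top.npz")
W=np.array([[.6821,.1504],[.734,-.0631],[.5914,-.0967],[.5403,.116]]);o=W.mean(0)
y=(W[3]-W[2])+(W[0]-W[1]);yaw=np.arctan2(-y[0],y[1]);print(o,yaw)
for n,p in dict(hole=[-45,-35,80],bar=[-91,74,122],barend=[-91,91,122],handle=[-122,-35,58],).items():
    X=C(o,yaw,p);u=proj(s,X);print(n,X.round(4),u.round(1),((u-[250,165])*5).round(0))
pin=ray(s,(432.4,279.4),.111);print("pin",pin,np.hypot(*pin[:2]), ray(s,(428.3,279),.062))
for z in(.28,.36):
  X=C(o,yaw,[-70,20,0]);X[2]=z
  for r in(0,np.pi,-np.pi/2,np.pi/2): print(z,X,r,ctrl.ik(X,[-np.pi/2,0,yaw+np.pi/2+r]))
E
```

```text
[0.63695 0.02665] 0.23712397346519962
hole [ 0.6014 -0.0179  0.08  ] [317.5 218.7] [337. 268.]
bar [0.5311 0.0772 0.122 ] [281.8 243.4] [159. 392.]
barend [0.5271 0.0937 0.122 ] [275.6 244.9] [128. 400.]
handle [ 0.5266 -0.036   0.058 ] [323.7 246.3] [368. 407.]
pin [ 0.43816522 -0.32551342  0.111     ] 0.5458458979753963 [ 0.43822221 -0.32529749  0.062     ]
0.28 [0.56421061 0.02964679 0.28      ] 0 [-8.31420864e-02  3.83023656e-01  1.31513409e+00 -4.44089210e-16
  1.44343491e+00  2.82132659e+00]
0.28 [0.56421061 0.02964679 0.28      ] 3.141592653589793 [-0.08314209  0.38302366  1.31513409  0.          1.44343491 -0.32026606]
0.28 [0.56421061 0.02964679 0.28      ] -1.5707963267948966 [-0.08314209  0.38302366  1.31513409  0.          1.44343491 -1.89106239]
0.28 [0.56421061 0.02964679 0.28      ] 1.5707963267948966 [-8.31420864e-02  3.83023656e-01  1.31513409e+00 -4.44089210e-16
  1.44343491e+00  1.25053027e+00]
0.36 [0.56421061 0.02964679 0.36      ] 0 [-8.31420864e-02  3.58947313e-01  1.13902563e+00 -4.44089210e-16
  1.64361971e+00  2.82132659e+00]
0.36 [0.56421061 0.02964679 0.36      ] 3.141592653589793 [-0.08314209  0.35894731  1.13902563  0.          1.64361971 -0.32026606]
0.36 [0.56421061 0.02964679 0.36      ] -1.5707963267948966 [-0.08314209  0.35894731  1.13902563  0.          1.64361971 -1.89106239]
0.36 [0.56421061 0.02964679 0.36      ] 1.5707963267948966 [-8.31420864e-02  3.58947313e-01  1.13902563e+00 -4.44089210e-16
  1.64361971e+00  1.25053027e+00]
```

```bash
cat >> h.py <<'E'
def shot(ctrl,name,cam="wrist"):
    s=ctrl.snapshot(cam); cv2.imwrite(f"pics/{name}.png",s["color"]); np.savez(f"{name}.npz",**{k:s[k] for k in"KRt"}); return s
def down(yaw): return [-np.pi/2,0,yaw]
E
python3 - <<'E'
from h import *
from cell import ctrl
s=np.load("top.npz")
yaw=.237
print(ray(s,(317.9,221),.08))
ctrl.goto([.2298,.4716,.36],down(-.454))
ctrl.goto([.52,.06,.36],down(yaw-np.pi/2))
w=shot(ctrl,"w1");st=ctrl.sense();print(st["tool_pos"],st["tcp_rot"],st["time"])
print(-w["R"].T@w["t"],w["R"],w["K"])
E
```

```text
[ 0.59500953 -0.01912596  0.08      ]
[0.51982859 0.06098956 0.36006128] [-1.57065434e+00  2.00902524e-04 -1.33205616e+00] 2.5667
[0.50054588 0.14131518 0.51833807] [[ 9.71706964e-01  2.36189624e-01 -1.96398733e-04]
 [ 2.24947674e-01 -9.25202366e-01  3.05612707e-01]
 [ 7.20008417e-02 -2.97010175e-01 -9.52155888e-01]] [[360.45130212   0.         314.25004618]
 [  0.         360.45130212 247.8470362 ]
 [  0.           0.           1.        ]]
```

View pics/w1.png

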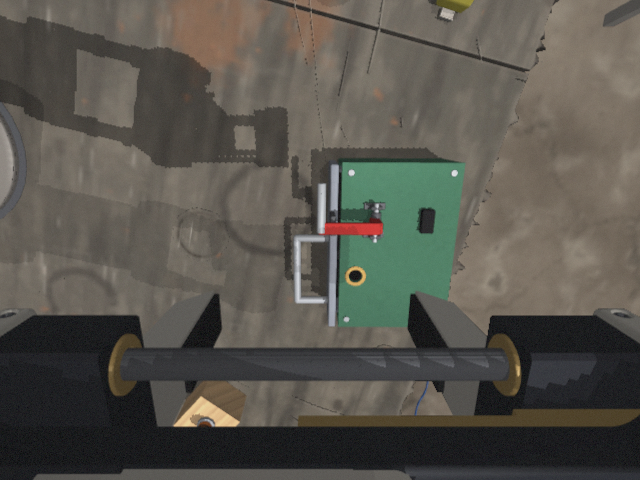

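The wrist picture shows the hole at (356,276), the bar from (322,184) down to about (322,232), and the handle bar from (297,237) to (297,302).

```bash
python3 - <<'E'
from h import *
from scipy.optimize import least_squares
w=np.load("w1.npz");s=np.load("top.npz")
im=cv2.imread("pics/w1.png");H,S,V=cv2.cvtColor(im,cv2.COLOR_BGR2HSV).transpose(2,0,1).astype(int)
r=np.zeros(H.shape,bool);r[255:300,335:380]=1
print("brass",blob(r&(H>15)&(H<35)&(S>120)&(V>100))[0])
P=[[-45,-35,80],[-91,91,122],[-122,-35,58]]
ow=[(355.8,276),(322,184),(297,269.5)]; ot=[(317.9,221),(276.6,246.5),(324.6,249)]
def f(x,ss): return np.concatenate([proj(c,C(x[:2],x[2],p))-q for c,ob in ss for p,q in zip(P,ob)])
for ss in([(w,ow)],[(s,ot)],[(w,ow),(s,ot)]):
    q=least_squares(f,[.63,.025,.237],args=(ss,));print(q.x.round(4),q.fun.round(1))
for p,a in zip(P,ow): print(ray(w,a,p[2]/1000))
E
```

```text
brass [(155, [354.89, 275.34])]
[0.631  0.0239 0.2341] [-0.4  0.2  0.  -0.4  0.4  0.3]
[0.6311 0.0235 0.2258] [ 0.6 -0.  -0.3  0.3 -0.3 -0.3]
[0.631  0.0238 0.2328] [-0.4  0.2  0.1 -0.5  0.4  0.3  0.5 -0.1 -0.2  0.6 -0.1 -0.4]
[ 0.59573039 -0.0201959   0.08      ]
[0.52143934 0.09088147 0.122     ]
[ 0.51977753 -0.03807607  0.058     ]
```

Both cameras agree within 1 px, so I'll use the fitted case pose for the stay.

```bash
cat >> h.py <<'E'
O=np.array([.631,.0238]);YAW=.233
E
python3 - <<'E'
from h import *
from cell import ctrl
R=down(YAW-np.pi/2)
def stay(q,dz=-19): return C(O,YAW,[-25-66*np.cos(q)+27*np.sin(q),72,95+27*np.cos(q)+66*np.sin(q)+dz])
ctrl.set_gripper(.5)
ctrl.goto(stay(0,60),R); ctrl.move_straight(stay(0))
ctrl.set_gripper(0); t=ctrl.sense();print(t["opening"],t["ft_force"],t["tool_pos"])
if .06<t["opening"]<.2:
    for q in np.arange(.2,2.41,.2):
        ctrl.move_straight(stay(q),v=.08); t=ctrl.sense();print(round(q,1),t["ft_force"].round(1),round(t["opening"],3),round(t["time"],1))
    ctrl.set_gripper(.5); ctrl.move_straight(stay(2.4,100)); 
    X=C(O,YAW,[-60,20,0]);X[2]=.33; ctrl.goto(X,R)
    shot(ctrl,"w2");print(ctrl.sense()["time"])
E
```

```text
0.10010573275722161 [-4.69980967 -1.21602544  5.04975197] [0.52485861 0.07266412 0.10302443]
0.2 [-7.  -2.6  1.8] 0.1 5.9
0.4 [-10.4  -3.4   7.8] 0.097 6.2
0.6 [-12.9  -3.4  15.8] 0.095 6.5
0.8 [-7.6 -0.7 12.5] 0.095 6.9
1.0 [-3.9 -1.3  8.8] 0.096 7.2
1.2 [-1.1 -0.7  7.7] 0.096 7.5
1.4 [-1.2  0.   4.7] 0.094 7.8
1.6 [-0.  -1.7  0. ] 0.099 8.2
1.8 [-0.4 -2.   1.4] 0.099 8.5
2.0 [ 0.3 -2.5 -0.1] 0.096 8.8
2.2 [-1.1 -4.   0.4] 0.095 9.1
2.4 [-1.7 -2.9 -0. ] 0.099 9.5
11.9167
```

View pics/w2.png

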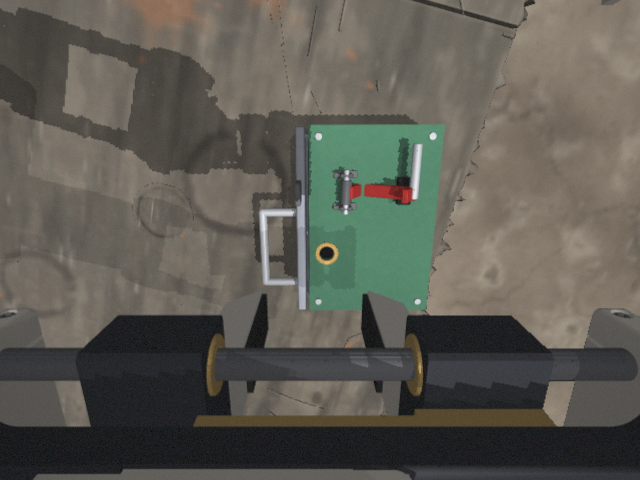

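The stay lies on its rest (bar at about (417,172)) and the drawer is shut, with its handle at x≈264 px. Next I'll pull the drawer.

```bash
python3 - <<'E'
from h import *
from cell import ctrl
R=down(YAW-np.pi/2)
h=lambda d,z: C(O,YAW,[-122-d,-42,z])
ctrl.set_gripper(.32)
ctrl.goto(h(0,130),R); ctrl.move_straight(h(0,43)); print(ctrl.sense()["ft_force"])
ctrl.set_gripper(0); t=ctrl.sense();print(t["opening"],t["ft_force"])
if .06<t["opening"]<.2:
    for d in(20,40,60,71):
        ctrl.move_straight(h(d,43),v=.07); t=ctrl.sense();print(d,t["ft_force"].round(1),round(t["opening"],3),t["tool_pos"].round(4))
    ctrl.wait(.3);ctrl.set_gripper(.32); ctrl.move_straight(h(71,180))
    X=C(O,YAW,[-75,20,0]);X[2]=.33; ctrl.goto(X,R)
    shot(ctrl,"w3");print(ctrl.sense()["time"])
E
```

```text
[-0.12897119  0.30589211  0.39818077]
0.09624262316193222 [-3.86924864 -1.54582831  5.95270364]
20 [-2.  -1.3  7.6] 0.097 [ 0.5021 -0.0502  0.0436]
40 [-2.8 -1.3  7.6] 0.094 [ 0.4825 -0.0548  0.0436]
60 [-1.4 -1.   8.8] 0.096 [ 0.4629 -0.0595  0.0436]
71 [1.  0.7 7.7] 0.099 [ 0.4532 -0.0619  0.0436]
18.9417
```

View pics/w3.png

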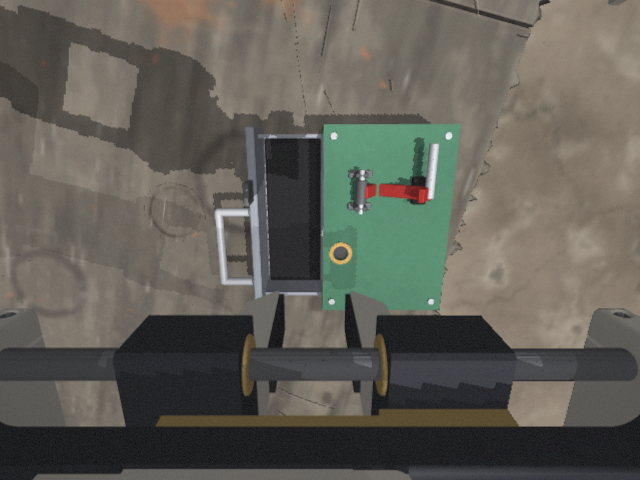

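```bash
python3 - <<'E'
from h import *
w=np.load("w3.npz")
im=cv2.imread("pics/w3.png");H,S,V=cv2.cvtColor(im,cv2.COLOR_BGR2HSV).transpose(2,0,1).astype(int)
r=np.zeros(H.shape,bool);r[235:272,322:360]=1
m=r&(H>15)&(H<35)&(S>100)&(V>90);e=cv2.fitEllipse(np.argwhere(m)[:,::-1].astype(np.float32));print(blob(m)[0],e)
c,s=np.cos(YAW),np.sin(YAW);M=np.array([[c,s],[-s,c]])
for n,uv,z in(("handle",(219.5,247),.058),("hole",(340.5,253),.08),("bar",(433,171),.106)):
    X=ray(w,uv,z);print(n,X.round(4),(M@(X[:2]-O)*1000).round(1))
E
```

```text
[(223, [340.23, 252.87])] ((340.1644287109375, 252.78512573242188), (18.505861282348633, 20.012571334838867), 77.79208374023438)
handle [ 0.4493 -0.0542  0.058 ] [-194.8  -33.9]
hole [ 0.5949 -0.02    0.08  ] [-45.2 -34.2]
bar [0.6616 0.0971 0.106 ] [46.7 64.3]
```

```bash
python3 - <<'E'
from h import *
from cell import ctrl
R=down(YAW-np.pi/2-.4)
ctrl.set_gripper(.6)
ctrl.goto([.43,-.37,.30],R)
shot(ctrl,"w4");print(ctrl.sense()["time"])
w=np.load("w4.npz");print(proj(w,[.438,-.3255,.111]),proj(w,[.438,-.3255,.06]))
E
```

```text
21.1667
[313.77044997 174.69909234] [313.81301159 169.40770973]
```

View pics/w4.png

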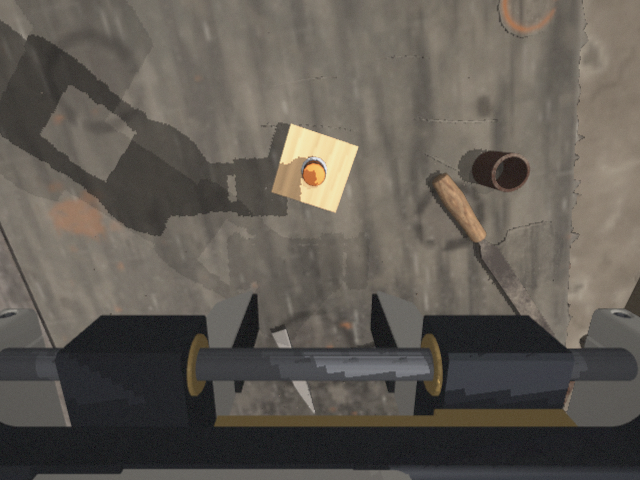

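The pin top sits at (314,175), exactly where predicted. I'll grasp it, carry it over the hole and look at the shaft.

```bash
python3 - <<'E'
from h import *
from cell import ctrl
R=down(YAW-np.pi/2-.4)
p=np.array([.438,-.3255])
ctrl.move_straight([*p,.20],v=.3);ctrl.move_straight([*p,.071]);print(ctrl.sense()["ft_force"])
ctrl.set_gripper(0);t=ctrl.sense();print(t["opening"],t["ft_force"])
ctrl.move_straight([*p,.24],v=.15)
X=C(O,YAW,[-45,-35,0]);ctrl.goto([X[0],X[1],.19],down(YAW-np.pi/2))
t=ctrl.sense();print(t["opening"],t["ft_force"],t["tool_pos"],t["time"])
w=shot(ctrl,"w5");a=shot(ctrl,"s5","side")
T=t["tool_pos"];top=[T[0],T[1],T[2]+.019+.021];tip=[T[0],T[1],T[2]+.017-.073]
hole=C(O,YAW,[-45,-35,80])
for s,n in((w,"w"),(a,"s")): print(n,[proj(s,q).round(1) for q in(top,tip,hole)])
c1=cv2.resize(w["color"][200:440,200:440],(400,400));u=proj(a,tip).astype(int);print(u)
c2=cv2.resize(a["color"][u[1]-50:u[1]+50,u[0]-50:u[0]+50],(400,400),interpolation=cv2.INTER_CUBIC)
cv2.imwrite("pics/c5.png",np.hstack([c1,c2]))
E
```

```text
[0.43456032 0.27680723 0.67985127]
0.23945603789042885 [-0.56132105  0.23184553  1.03066189]
0.23286504617054055 [ 0.41271045 -0.65947078 -1.3675792 ] [ 0.59526571 -0.02186247  0.19015106] 25.9083
w [array([313.7, 359.2]), array([313.9, 268.6]), array([314.4, 242. ])]
s [array([345.7, 195.7]), array([345.1, 234.6]), array([344.7, 255.2])]
[345 234]
```

View pics/c5.png

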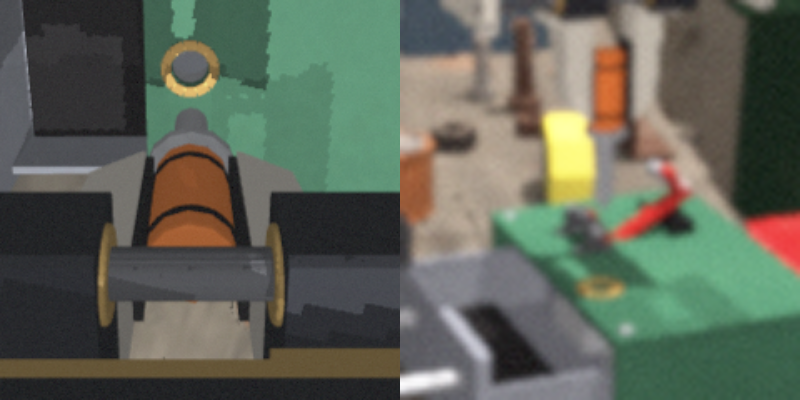

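Tip and ring coincide with their predictions to about 1 px in both views. I'll lower in steps and watch the force.

```bash
python3 - <<'E'
from h import *
from cell import ctrl
x,y=.5952,-.0204
ctrl.move_straight([x,y,.145],v=.08);ctrl.wait(.3);f0=ctrl.sense()["ft_force"];print(f0,ctrl.sense()["tool_pos"])
ok=True
for z in np.arange(.140,.0915,-.004).tolist()+[.0915]:
    ctrl.move_straight([x,y,z],v=.03);t=ctrl.sense();d=t["ft_force"]-f0
    print(round(z,4),d.round(1),t["tool_pos"].round(4))
    if abs(d).max()>12: print("STOP");ok=False;break
print(t["time"])
shot(ctrl,"w6")
E
```

```text
[-0.44352659  0.10378037 -1.35502164] [ 0.59539099 -0.02041069  0.14540407]
0.14 [ 0.5 -0.6 -0.6] [ 0.595  -0.0204  0.1396]
0.136 [-0.   0.1  0.5] [ 0.595  -0.0204  0.1357]
0.132 [ 1.8 -0.6 -0.7] [ 0.5951 -0.0204  0.1317]
0.128 [1.  0.1 0.4] [ 0.595  -0.0204  0.1277]
0.124 [-1.   0.6 -1.2] [ 0.595  -0.0204  0.1237]
0.12 [ 0.9 -0.8 -0.3] [ 0.595  -0.0204  0.1197]
0.116 [-0.2 -0.5  1.2] [ 0.595  -0.0204  0.1157]
0.112 [ 0.2 -0.2  1.1] [ 0.595  -0.0203  0.1117]
0.108 [ 0.1  0.2 -1. ] [ 0.595  -0.0204  0.1077]
0.104 [ 0.7 -0.3  0.2] [ 0.595  -0.0204  0.1037]
0.1 [ 0.5 -0.1 -0.2] [ 0.595  -0.0204  0.0997]
0.096 [ 1.1 -0.   1. ] [ 0.595  -0.0204  0.0957]
0.092 [1.9 0.2 0.3] [ 0.595  -0.0204  0.0917]
0.0915 [0.9 0.2 0.5] [ 0.5952 -0.0204  0.0915]
30.9917
```

It went in without contact. I'll lower to the seat, release, retreat and look.

```bash
python3 - <<'E'
from h import *
from cell import ctrl
x,y=.5952,-.0204
f0=ctrl.sense()["ft_force"]
for z in(.0905,.0895,.0885):
    ctrl.move_straight([x,y,z],v=.02);d=ctrl.sense()["ft_force"]-f0;print(z,d.round(1))
    if d[2]>4: break
ctrl.set_gripper(.55);ctrl.wait(.3);ctrl.move_straight([x,y,.24],v=.15)
X=C(O,YAW,[-75,-10,0]);X[2]=.33; ctrl.goto(X,down(YAW-np.pi/2))
ctrl.wait(.5)
w=shot(ctrl,"w7");a=shot(ctrl,"s7","side");T=shot(ctrl,"t7","top");print(ctrl.sense()["time"])
hole=np.array([x,y,.08])
print([proj(s,hole+[0,0,dz]).round(1) for s in(w,a) for dz in(0,.051)])
u=proj(a,hole+[0,0,.03]).astype(int);print(u)
c2=cv2.resize(a["color"][u[1]-45:u[1]+45,u[0]-40:u[0]+40],(400,450),interpolation=cv2.INTER_CUBIC)
c1=cv2.resize(w["color"][90:315,200:400],(400,450))
cv2.imwrite("pics/c7.png",np.hstack([c1,c2]))
E
```

```text
0.0905 [-0.3  0.7  4.9]
34.55
[array([339.9, 228.6]), array([343.2, 241.2]), array([344.6, 255.2]), array([345. , 235.6])]
[344 243]
```

View pics/c7.png

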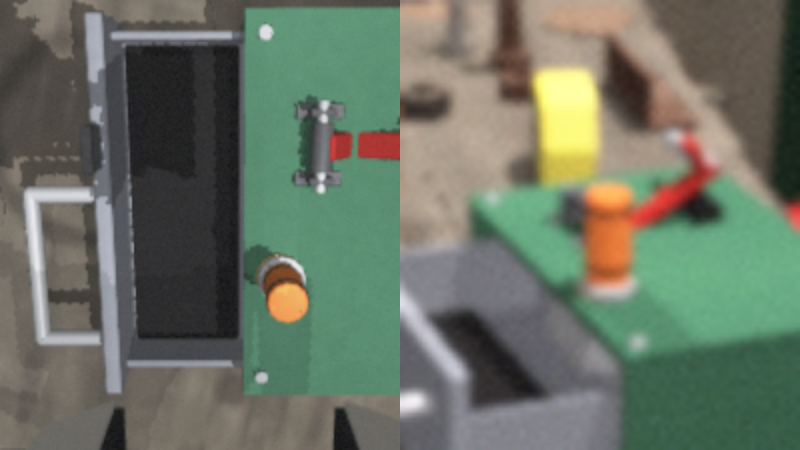

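The pin stands upright on its collar: its top is at (344,240) against the predicted (343,241), and the side view agrees. The drawer is out and the stay is back.

```bash
python3 -c "
from cell import ctrl
print(ctrl.sign_off())"
```

```text
the job is handed in; nothing more can be done
None
```

The job is done and handed in at about 34.6 s of the 72 s allowed; the interface gives no verdict. I swung the stay over on to its rest, pulled the drawer out to its stop, and lowered the pin through the brass-ringed hole on to its collar.

- **Stay and drawer:** The stay was seen lying back on its rest while the drawer was still shut. Afterwards the handle measured about 72 mm out against a 70 mm stop, which is within my measuring error.
- **Pin:** It went in with no more than about 2 N of side force and met the case top at the expected height, with a 5 N rise. In the last pictures its top is within about 1 px of the predicted position in both the wrist and side views. It is upright, and the gripper is clear above it.
- **Bystanders:** I did not measure the tin, pipe piece and tape measure again at the end. The arm stayed well clear of them and met no unexpected forces.
- **One disagreement:** The first case position, from the outline of the green top, was about 6 mm off the hole, bar and handle. I replaced it with a fit to those three points, on which the top and wrist cameras agreed within 1 px.

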